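# Shut and lock the leatherworker's tool chest

## Robot

A 6-joint arm with a two-finger parallel gripper is mounted at the origin on the work surface. World frame = base frame: x ahead of the robot, y to its left, z up, the work surface at z = 0. Lengths are in m, angles in degrees, forces in N, time in s.
With the tool pointing down it reaches from about 0.3 to 0.75 m from the base axis. Payload 8.5 kg.
Tool frame: the origin (TCP) lies midway between the tips of the shut fingers; the grasp point (between the pads) lies grasp_offset behind it (grasp_offset is the distance from the TCP to the grasp point, in m); z points along the fingers, y is the line along which they close (so a half turn about z gives the same grasp; the last joint's range is limited). The gripper opens to 85 mm and grips with 20 to 120 N. Pads are 22 mm wide; open, the fingers measure 114 mm over their backs; the gripper's body (76 mm by 85 mm) begins 54 mm behind the grasp point. The pads swing forward as they close: fully open they stand 13 mm farther back than shut.
Start: joints at [54.013, 21.807, 74.336, -0, 83.858, -12.336], TCP at [0.221, 0.504, 0.231] pointing down, gripper open.
Joint ranges: [-178.18, 178.18], [-50.72, 133.34], [12.68, 142.11], [-81.47, 261.47], [9.98, 163.14], [-165.26, 165.26]. Speed limits (degrees/s): [136.94, 136.94, 180, 180, 180, 180].

## Interface

Orientations are given as a 3x3 rotation matrix whose columns are the frame's x, y, z axes.
In Python, from rig import observe, get_image, camera_params, close_job, grasp_offset gives the robot as it stands.
- The arm moves only by the shell command python3 -m handwheel 'ROWS' [OPENING] [FORCE]. ROWS is JSON, a list of rows, each a list of 2 entries, a list of its own where there are three numbers: the shift along the tool's x, y, z as a fraction of full scale, then the turn, a rotation vector about the tool's x, y, z as a fraction of full scale. In form: [[[dx, dy, dz], [ax, ay, az]], ...]. A call has 1 to 10 rows; each row is the pose to reach, as a shift and turn from the pose commanded when the call began, along the tool's axes at that moment, turning the shorter way round; what a row does not reach only later rows make up. Full scale, the value 1, is 0.5 m for a shift and pi rad for a turn. A row lasts 1/10 s, in which the tool goes at most 50 mm and 8.59 degrees, less where a joint would pass 70% of its speed; a pose out of reach is approached as far as the arm can. A call with a number of a shift or a turn outside -1 to 1 is refused whole. A call with a gripper value outside its range is refused whole. OPENING is the opening, from 0 (shut) to 1 (fully open), set as the call begins (- or left out, the last holds). The fingers move at their own pace and stop on an object; FORCE is the grip in N (left out, the last holds). Time passes only in rows, so rows that repeat a pose let the fingers close. It gives the time, the measured TCP pose, the force, the opening and the grip force at its end, in the units of the state.
- observe(): the state, without advancing time (a new reading comes with each control period).
- get_image(name): name is "side" or "top" or "wrist"; returns (picture, depth): 400x640x3 uint8, red, green, blue; 400x640 float32, m along the optical axis (not along the pixel's ray), 0 where there is no reading.
- camera_params(name): a dict with "K" (3x3 intrinsics, pixels), "R" (3x3) and "t" (3): a world point X has camera coordinates R X + t. Camera axes: x right, y down, z forward; pixel columns grow to the right and rows downward; lengths in m; the calibration is good to about 2 mm. A picture is of the moment at which its call begins: read the wrist's pose just before it. camera_params takes no time and is no camera call; for the wrist camera it gives the pose at the moment of the call.
- close_job(): hands the job in; it is judged then, once.
The state is a dict: "time_s": time; "q": joint angles; "qvel": joint speeds; "joint_efforts": joint torques, N m; "position": TCP position; "tool_rot": TCP orientation; "ft_force": force on the tool from outside, world axes, zero at the start; "wrist_torque": the same for the moment, N m; "grip_width": finger opening in m; "gripper_force": force on a finger pad.
Only numpy, scipy, OpenCV 4.12 (cv2) and the standard library are available. Lean on these libraries where they do the work, as an engineer would, in place of code of your own. Each camera call takes 0.05 s, during which the arm holds its last target. There are 200 camera calls.

## Task

The drawer of the tool chest was left open with its red lock knob down, which blocks it. Pull the lock knob all the way up, push the drawer gently shut until it snaps fully home, then press the knob all the way down again so the drawer is locked. The jar in the drawer must stay upright, and the bowl, the mallet and the shoe last stay where they are.

Things in the scene. Friction and masses are not known exactly. Their poses are not given: they have to be found in the camera images.
- chest: wooden tool chest fixed on the table, 220 mm deep (its x), 300 mm wide (its y), 125 mm high (z up). Origin: middle of the lower front edge of the case, on the table; x points from the front to the back of the chest, the drawer opens towards -x. The flat top is at z = 125 mm. It stands at various places and yaws
- drawer (a joint): opening of the drawer in m: 0 = fully home, grows as it slides out to the chest's -x (at most 0.14). Green front board 15 mm thick, 294 mm wide, z = 10 to 115 mm; home, its outer face is at chest x = -15 mm. Runs freely to 15 mm from home, then a sprung detent takes about 10 N; from about 5 mm it draws itself home. With the lock knob down it is blocked at about 37 mm
- drawer_handle (a point): middle of the brass bar handle on the drawer front: bar 11 mm thick, 100 mm long along the chest's y, its axis 28 mm in front of the board (22 mm gap behind it), 85 mm above the table; moves with the drawer, at chest x = -43 mm when home. Axes as the chest
- lock_knob (a joint): height of the lock knob's slide in m: 0 = all the way down, 0.026 = all the way up. It stays where it is left; a detent halfway takes about 8 N either way. Its pin can go down only when the drawer is home or pulled out clear of it
- knob_top (a point): centre of the top face of the red lock knob on the chest top, at chest x = 40 mm, y = 70 mm (towards the chest's left end). The knob is round, 36 mm in diameter and 32 mm tall, its stem goes straight down; its top is 172 mm above the table when down, 198 mm when up
- jar: small amber glass jar with a black lid, 40 mm in diameter, 55 mm high, 90 g, standing loose on the drawer floor (21 mm above the table) in the compartment at the chest's -y end. Origin: centre of its underside, z up
- bowl: wooden bowl, 170 mm in diameter, 50 mm high, loose bystander. Origin: centre of its underside
- mallet: mallet lying on the table, 190 mm long, black head 60 x 110 x 60 mm, loose bystander. Origin: on the table under the neck, x towards the head
- last: wooden shoe last, 190 mm long, 60 mm wide, 85 mm high, loose bystander. Origin: centre of its underside, x towards the toe
Mind the look-alikes: they are no part of the job. Of the things like the jar, leave any that is blue or green; of the rest the smaller one is meant.

How it is judged:
By the outcome, as a careful person would: the job done as asked, in the order asked, and still so for the second after the job is handed in, with the robot touching nothing.
It also fails if it takes over 51 s, if anything falls off the work surface, if the arm or the gripper's body presses on something with over 40 N, if the wrist force passes 120 N, or if a joint passes its speed limit or range.

## Working session

There is one attempt and no reset: what is moved stays moved. The work goes in short steps, Python scripts to look and compute and a shell command to move; the robot and the scene stay as the last step left them, time stands still between calls to the robot, and variables do not carry over. Pictures are saved under pics/ and viewed, at most 10 in all, crops included, and the job is handed in when it is done.

```bash
mkdir -p pics; ls; python3 - <<'E'
from rig import *
import cv2,numpy as np
for n in("top","side"):
    p,d=get_image(n); c=camera_params(n); np.savez("/tmp/%s.npz"%n,p=p,d=d,**c)
    cv2.imwrite("pics/%s0.png"%n,p[:,:,::-1])
    print(n,c["K"].round(1).tolist(),(-c["R"].T@c["t"]).round(3),c["R"].round(2).tolist())
o=observe();print(o);print(grasp_offset)
E
```

```text
pics
top [[494.1, 0.0, 319.7], [0.0, 494.1, 196.1], [0.0, 0.0, 1.0]] [ 0.295 -0.035  1.653] [[0.01, -1.0, -0.0], [-0.99, -0.01, -0.11], [0.11, 0.01, -0.99]]
side [[515.2, 0.0, 323.3], [0.0, 515.2, 199.2], [0.0, 0.0, 1.0]] [ 0.174 -1.008  1.344] [[0.96, -0.27, 0.01], [-0.19, -0.73, -0.66], [0.19, 0.63, -0.75]]
{'time_s': 0.1, 'q': array([ 5.40118684e+01,  2.18366315e+01,  7.43772056e+01,  5.52369128e-04,
        8.38584811e+01, -1.23378195e+01]), 'qvel': array([-0.00517963, -0.19862298, -0.05813491,  0.05809074,  0.04633915,
        0.08399768]), 'joint_efforts': array([ 4.86502686e-03, -4.49221838e+01, -2.31657153e+01, -1.37488832e-04,
        3.65138534e-03, -5.41471286e-05]), 'position': array([0.22050178, 0.50359107, 0.23079706]), 'tool_rot': array([[-9.16010304e-01,  4.01154036e-01, -7.49441287e-04],
       [ 4.01154639e-01,  9.16009784e-01, -1.01565471e-03],
       [ 2.79061564e-04, -1.23099203e-03, -9.99999203e-01]]), 'ft_force': array([-0.17690293, -0.41955353, -0.82928883]), 'wrist_torque': array([-0.02604549,  0.01520049, -0.02217654]), 'gripper_force': 0.0, 'grip_width': 0.08534912996582998}
0.0187
```

View pics/top0.png

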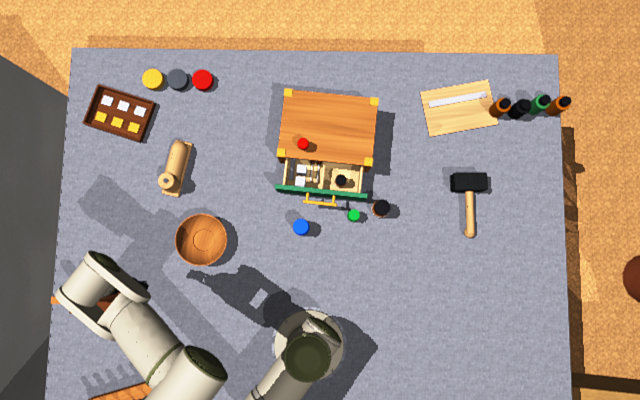

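View pics/side0.png

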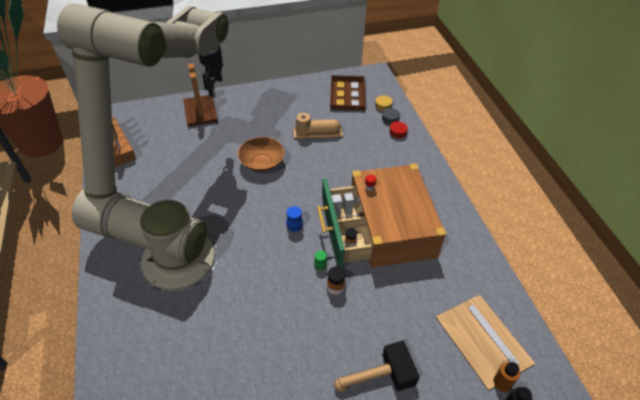

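The top view shows the chest at (328,128) with its front to the robot. The drawer is open, with the green board at about (322,192).
- **Knob candidates:** the red knob on the chest top (303,143) and the red puck on the table (202,80). I choose (303,143), which is on the chest top at its left end.
- **Jar candidates:** black-lidded in the drawer (341,180), amber and bigger on the table (381,208), green (354,215) and blue (301,227). The one in the drawer is meant, and I won't touch it.

Next I'll measure and take a close crop.

```bash
cat > h.py <<'E'
import numpy as np,cv2
def load(n):
    return dict(np.load("/tmp/%s.npz"%n))
def ray(c,u,v,z):
    C=-c["R"].T@c["t"]; r=c["R"].T@np.linalg.solve(c["K"],[u,v,1.]); return C+r*(z-C[2])/r[2]
def cloud(c):
    d=c["d"]; v,u=np.indices(d.shape); P=np.stack([u,v,np.ones_like(u)],-1)@np.linalg.inv(c["K"]).T*d[...,None]
    return (P-c["t"])@c["R"]
def comps(m,mn=15):
    n,l,s,ce=cv2.connectedComponentsWithStats(m.astype(np.uint8)); return [(s[i,4],ce[i].round(1),s[i,:4],l==i) for i in range(1,n) if s[i,4]>=mn]
E
python3 - <<'E'
from h import *
for n in("top","side"):
    c=load(n);W=cloud(c);hsv=cv2.cvtColor(c["p"],cv2.COLOR_RGB2HSV);H,S,V=[hsv[...,i].astype(int) for i in range(3)]
    red=((H<4)|(H>175))&(S>190)&(V>90)
    for a,ce,b,m in comps(red):
        z=W[m][:,2]; t=m&(W[...,2]>np.percentile(z,80)-.006); v,u=np.nonzero(t)
        print(n,"red",a,ce,b,np.percentile(z,[10,50,90]).round(3),"top cloud",W[t].mean(0).round(4),"ray .172",ray(c,u.mean(),v.mean(),.172).round(4))
    m=(abs(W[...,2]-.125)<.006)&(W[...,0]>.3)
    for a,ce,b,mm in comps(m,500):
        # rectangle fit in world xy at z .125
        v,u=np.nonzero(mm); P=np.array([ray(c,x,y,.125)[:2] for x,y in zip(u,v)],np.float32)
        r=cv2.minAreaRect(P);print(n,"chest",a,ce,r,cv2.boxPoints(r).round(4).tolist())
    g=(H>60)&(H<90)&(S>120)&(V>40)
    for a,ce,b,mm in comps(g,60):
        t=mm&(W[...,2]>.1)
        if t.sum()>30:
            Q=W[t];Q=Q-0;print(n,"green",a,ce,b,Q.mean(0).round(4),Q.min(0).round(3),Q.max(0).round(3), np.polyfit(Q[:,1],Q[:,0],1))
c=load("top");cv2.imwrite("pics/crop1.png",cv2.resize(c["p"][80:240,260:400],None,fx=3.6,fy=3.6,interpolation=cv2.INTER_CUBIC)[:,:,::-1])
E
```

```text
top red 314 [201.9  79.2] [192  70  21  20] [0.023 0.03  0.034] top cloud [0.8701 0.3787 0.0457] ray .172 [0.8249 0.3461 0.172 ]
top red 98 [302.8 143.4] [298 138  11  12] [0.165 0.17  0.174] top cloud [0.6224 0.0276 0.1899] ray .172 [0.6263 0.0285 0.172 ]
top chest 5623 [327.7 127.1] ((0.6904978156089783, -0.04678665101528168), (0.3016078770160675, 0.22254519164562225), 84.71847534179688) [[0.5658000111579895, -0.1867000013589859], [0.7874000072479248, -0.20720000565052032], [0.8151999711990356, 0.09309999644756317], [0.5935999751091003, 0.1136000007390976]]
top green 525 [321.6 191.8] [275 184  93  17] [ 0.4865 -0.0278  0.1167] [ 0.295 -0.174  0.1  ] [0.508 0.115 1.653] [0.09306978 0.48904213]
side red 155 [398.  127.8] [391 122  16  12] [0.025 0.03  0.034] top cloud [0.869  0.3646 0.0411] ray .172 [0.7993 0.2265 0.172 ]
side red 67 [370.1 179.1] [366 175  10   9] [0.166 0.171 0.174] top cloud [0.6281 0.0213 0.1716] ray .172 [0.6279 0.0209 0.172 ]
side chest 4851 [397.7 205.3] ((0.6934072971343994, -0.053043216466903687), (0.3094105124473572, 0.2237129807472229), 84.75740814208984) [[0.5679000020027161, -0.19689999520778656], [0.7907000184059143, -0.21729999780654907], [0.8188999891281128, 0.09080000221729279], [0.5961999893188477, 0.1111999973654747]]
```

View pics/crop1.png

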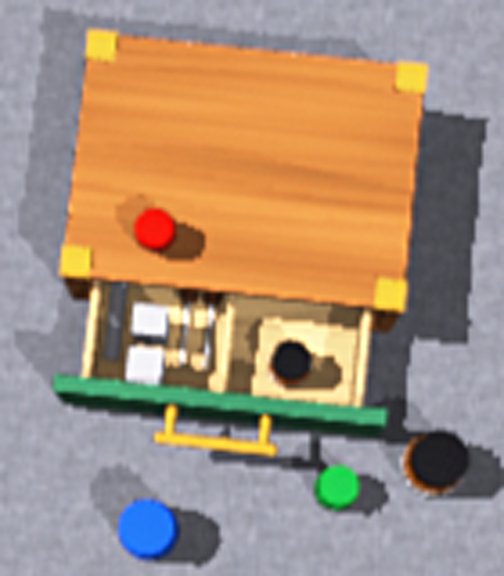

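The crop confirms the choice: the red knob is at crop (155,228), at the left end of the chest top, and the jar (290,360) is inside the drawer. The green jar, blue jar and larger amber jar stand on the table in front. The chest yaw is about -5.3° and the knob is near (0.626, 0.028).

Now I'll move over the knob.

```bash
cat > go.py <<'E'
# usage: go.py x y z  -> shift in full-scale tool units (and az for tool y along the chest y)
import sys,numpy as np
from rig import observe
o=observe();R=o["tool_rot"];p=np.array([float(a) for a in sys.argv[1:4]])
a=np.radians(-5.28);yd=np.array([-np.sin(a),np.cos(a),0]);xd=np.array([-np.cos(a),-np.sin(a),0])
from scipy.spatial.transform import Rotation as Q
T=np.c_[xd,yd,[0,0,-1]]
print("shift",(R.T@(p-o["position"])/.5).round(4),"turn",(Q.from_matrix(R.T@T).as_rotvec()/np.pi).round(4),"pos",o["position"].round(4),"F",o["ft_force"].round(1),"w",round(o["grip_width"],4),"t",o["time_s"])
E
python3 -m handwheel '[[[-0.85,-0.41,-0.02],[0,0,-0.1]],[[-0.85,-0.41,-0.02],[0,0,-0.1]],[[-0.85,-0.41,-0.02],[0,0,-0.1]],[[-0.85,-0.41,-0.02],[0,0,-0.1]],[[-0.85,-0.41,-0.02],[0,0,-0.1]],[[-0.85,-0.41,-0.02],[0,0,-0.1]],[[-0.85,-0.41,-0.02],[0,0,-0.1]],[[-0.85,-0.41,-0.02],[0,0,-0.1]],[[-0.85,-0.41,-0.02],[0,0,-0.1]],[[-0.85,-0.41,-0.02],[0,0,-0.1]]]' 1 60
python3 go.py 0.626 0.028 0.25
```

```text
time_s: 1.1
position: [0.5293, 0.1427, 0.2409]
tool_rot: [[-0.995, 0.101, -0.001], [0.101, 0.995, -0.0], [0.001, -0.0, -1.0]]
ft_force: [0.6, 1.5, -1.0]
grip_width: 0.0853
gripper_force: 0.0
shift [-0.2155 -0.2088 -0.0183] turn [-0.0001 -0.0002 -0.0028] pos [0.5293 0.1427 0.2409] F [ 0.6  1.5 -1. ] w 0.0853 t 1.1
```

```bash
python3 -m handwheel '[[[-0.215,-0.209,-0.02],[0,0,-0.003]],[[-0.215,-0.209,-0.02],[0,0,-0.003]],[[-0.215,-0.209,-0.02],[0,0,-0.003]],[[-0.215,-0.209,-0.02],[0,0,-0.003]],[[-0.215,-0.209,-0.02],[0,0,-0.003]],[[-0.215,-0.209,-0.02],[0,0,-0.003]],[[-0.215,-0.209,-0.02],[0,0,-0.003]]]'
python3 - <<'E'
from h import *
from rig import *
c=camera_params("wrist");p,d=get_image("wrist");c.update(p=p,d=d);np.savez("/tmp/wrist.npz",**c)
cv2.imwrite("pics/wrist1.png",p[:,:,::-1])
W=cloud(c);hsv=cv2.cvtColor(p,cv2.COLOR_RGB2HSV);H,S,V=[hsv[...,i].astype(int) for i in range(3)]
red=((H<4)|(H>175))&(S>190)&(V>90)&(d>0)
for a,ce,b,m in comps(red,100):
    t=m&(abs(W[...,2]-np.percentile(W[m][:,2],90))<.004);Q=W[t]
    print(a,ce,b,"z",np.percentile(W[m][:,2],[10,50,90]).round(3),Q.mean(0).round(4),Q.min(0).round(4),Q.max(0).round(4),"mid",((Q.min(0)+Q.max(0))/2).round(4))
E
python3 go.py 0.626 0.028 0.141
```

```text
time_s: 1.8
position: [0.6238, 0.0321, 0.2516]
tool_rot: [[-0.996, 0.088, -0.0], [0.088, 0.996, 0.0], [0.0, 0.0, -1.0]]
ft_force: [0.1, 0.5, 0.1]
grip_width: 0.0851
gripper_force: 0.0
1259 [311.2 222.9] [283 195  50  51] z [0.17  0.172 0.173] [0.6318 0.0276 0.1718] [0.6147 0.0085 0.169 ] [0.6474 0.0415 0.1743] mid [0.631  0.025  0.1717]
882 [625.  342.7] [602 328  38  38] z [0.029 0.03  0.031] [0.8672 0.3871 0.0295] [0.8449 0.3581 0.0267] [0.9008 0.408  0.0319] mid [0.8728 0.3831 0.0293]
shift [-0.005  -0.0077  0.2213] turn [0.     0.     0.0014] pos [0.6238 0.032  0.2517] F [ 0.8  1.2 -0.2] w 0.0853 t 1.85
```

View pics/wrist1.png

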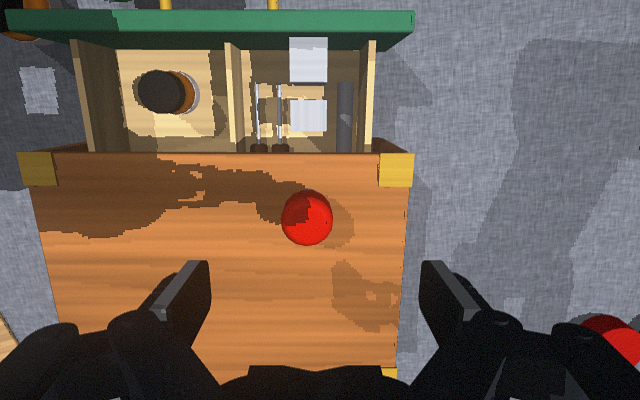

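The knob shows as a red disc at (307,217), between the open fingers' planes and slightly towards the chest front. Its estimated centre is (0.629, 0.027), so I'll descend and grip.

```bash
python3 -m handwheel '[[[-0.011,-0.009,0.09],[0,0,0.001]],[[-0.011,-0.009,0.15],[0,0,0.001]],[[-0.011,-0.009,0.19],[0,0,0.001]],[[-0.011,-0.009,0.21],[0,0,0.001]],[[-0.011,-0.009,0.22],[0,0,0.001]],[[-0.011,-0.009,0.22],[0,0,0.001]]]' 1 60
python3 -m handwheel '[[[0,0,0],[0,0,0]],[[0,0,0],[0,0,0]],[[0,0,0],[0,0,0]],[[0,0,0],[0,0,0]],[[0,0,0],[0,0,0]],[[0,0,0],[0,0,0]],[[0,0,0],[0,0,0]],[[0,0,0],[0,0,0]]]' 0 60
```

```text
time_s: 2.45
position: [0.6295, 0.0262, 0.1417]
tool_rot: [[-0.996, 0.092, 0.001], [0.092, 0.996, -0.0], [-0.001, -0.0, -1.0]]
ft_force: [0.5, -0.2, 0.7]
grip_width: 0.0858
gripper_force: 0.0
time_s: 3.25
position: [0.6297, 0.0261, 0.1422]
tool_rot: [[-0.996, 0.092, 0.001], [0.092, 0.996, 0.0], [-0.001, 0.0, -1.0]]
ft_force: [-1.8, 1.6, 4.3]
grip_width: 0.0339
gripper_force: 59.8
```

```bash
python3 -m handwheel '[[[0,0,-0.008],[0,0,0]],[[0,0,-0.016],[0,0,0]],[[0,0,-0.024],[0,0,0]],[[0,0,-0.032],[0,0,0]],[[0,0,-0.04],[0,0,0]],[[0,0,-0.046],[0,0,0]],[[0,0,-0.052],[0,0,0]],[[0,0,-0.054],[0,0,0]],[[0,0,-0.054],[0,0,0]]]'
```

```text
time_s: 4.15
position: [0.6295, 0.026, 0.1683]
tool_rot: [[-0.996, 0.092, 0.0], [0.092, 0.996, 0.0], [-0.0, 0.0, -1.0]]
ft_force: [3.7, 1.2, -4.6]
grip_width: 0.0335
gripper_force: 62.4
```

```bash
python3 -m handwheel '[[[0,0,-0.003],[0,0,0]],[[0,0,-0.006],[0,0,0]],[[0,0,-0.008],[0,0,0]],[[0,0,-0.008],[0,0,0]]]'
```

```text
time_s: 4.55
position: [0.6292, 0.026, 0.1686]
tool_rot: [[-0.996, 0.092, -0.004], [0.092, 0.996, 0.001], [0.004, 0.001, -1.0]]
ft_force: [11.2, 1.3, -25.5]
grip_width: 0.0332
gripper_force: 62.8
```

The force rose to 25 N with no further motion, so the knob is at its upper stop. I'll release it, rise and check.

```bash
python3 -m handwheel '[[[0,0,0.007],[0,0,0]],[[0,0,0.007],[0,0,0]]]'
python3 -m handwheel '[[[0,0,0],[0,0,0]],[[0,0,0],[0,0,0]],[[0,0,0],[0,0,0]],[[0,0,0],[0,0,0]],[[0,0,-0.05],[0,0,0]],[[0,0,-0.1],[0,0,0]],[[0,0,-0.16],[0,0,0]],[[0,0,-0.18],[0,0,0]],[[0,0,-0.18],[0,0,0]]]' 1
python3 - <<'E'
from h import *
from rig import *
c=camera_params("wrist");p,d=get_image("wrist");c.update(p=p,d=d);np.savez("/tmp/wrist.npz",**c)
W=cloud(c);hsv=cv2.cvtColor(p,cv2.COLOR_RGB2HSV);H,S,V=[hsv[...,i].astype(int) for i in range(3)]
red=((H<4)|(H>175))&(S>190)&(V>90)&(d>0)
for a,ce,b,m in comps(red,100):
    Q=W[m];print("red",ce,"z",np.percentile(Q[:,2],[10,50,90]).round(4),Q.mean(0).round(4))
a=np.radians(-5.28);X=np.array([np.cos(a),np.sin(a)]);Y=np.array([-X[1],X[0]]);K=np.array([.6285,.027])  # knob
O=K-.04*X-.07*Y;print("origin",O)
cw=np.stack([(W[...,:2]-O)@X,(W[...,:2]-O)@Y,W[...,2]],-1)
g=(H>60)&(H<95)&(S>80)&(d>0)&(abs(W[...,2]-.115)<.006)
Q=cw[g];print("board top x",np.percentile(Q[:,0],[2,50,98]).round(4),"y",np.percentile(Q[:,1],[2,50,98]).round(4), np.polyfit(Q[:,1],Q[:,0],1).round(3))
w=load("top");T=cloud(w);h2=cv2.cvtColor(w["p"],cv2.COLOR_RGB2HSV)
g=(h2[...,0]>60)&(h2[...,0]<95)&(h2[...,1]>120)&(abs(T[...,2]-.113)<.01)
Q=(T[g][:,:2]-O);print("top board x",np.percentile(Q@X,[2,50,98]).round(4),"y",np.percentile(Q@Y,[2,98]).round(4))
E
python3 go.py 0.626 0.028 0.26
```

```text
time_s: 4.75
position: [0.6294, 0.026, 0.1684]
tool_rot: [[-0.996, 0.092, -0.0], [0.092, 0.996, 0.0], [0.0, 0.0, -1.0]]
ft_force: [3.5, 0.8, -10.5]
grip_width: 0.0336
gripper_force: 64.3
time_s: 5.65
position: [0.6297, 0.0259, 0.26]
tool_rot: [[-0.996, 0.092, 0.003], [0.092, 0.996, -0.001], [-0.003, -0.0, -1.0]]
ft_force: [-0.1, -0.3, -0.7]
grip_width: 0.085
gripper_force: 0.0
red [319.9 220.2] z [0.1955 0.1977 0.1989] [0.6303 0.028  0.1974]
red [622.  334.9] z [0.0286 0.0296 0.0305] [0.8661 0.377  0.0356]
origin [ 0.58222811 -0.03902206]
board top x [-0.0979 -0.0907 -0.0838] y [-0.1424 -0.0025  0.1383] [-0.002 -0.091]
top board x [-0.1028 -0.0959 -0.0881] y [-0.1383  0.1411]
shift [ 0.0069  0.0035 -0.0034] turn [-0.     -0.0001 -0.0001] pos [0.6293 0.0259 0.2583] F [ 0.   1.1 -1.1] w 0.0853 t 5.7
```

The knob is up, with its top at 0.1975 m. The drawer is about 84 mm open. I'll shut the fingers, go in front of the handle's middle, and check that I clear the jars in front.

```bash
python3 - <<'E'
from h import *
c=load("top");a=np.radians(-5.28);X=np.array([np.cos(a),np.sin(a)]);Y=np.array([-X[1],X[0]]);O=np.array([.583,-.038])
for n,u,v,z in(("blue",301,227,.06),("green",354,215,.05),("amber",381,208,.07),("handleL",304,201,.085),("handleR",336,205,.085)):
    r=ray(c,u,v,z)[:2]-O;print(n,(r@X).round(3),(r@Y).round(3))
E
python3 go.py 0.419 -0.023 0.25
```

```text
blue -0.212 0.052
green -0.155 -0.114
amber -0.125 -0.197
handleL -0.13 0.051
handleR -0.132 -0.052
shift [ 0.4098 -0.1363  0.0167] turn [-0.     -0.0001 -0.0001] pos [0.6293 0.0259 0.2583] F [ 0.   1.1 -1.1] w 0.0853 t 5.7
```

```bash
python3 -m handwheel '[[[0.08,-0.033,0],[0,0,0]],[[0.18,-0.074,0],[0,0,0]],[[0.27,-0.112,0],[0,0,0]],[[0.34,-0.14,0],[0,0,0]],[[0.39,-0.16,0],[0,0,0]],[[0.404,-0.166,0],[0,0,0]],[[0.404,-0.166,0],[0,0,0]],[[0.404,-0.166,0],[0,0,0]]]' 0 40
python3 go.py 0.4203 -0.038 0.068
```

```text
time_s: 6.5
position: [0.4214, -0.038, 0.2583]
tool_rot: [[-0.996, 0.092, -0.001], [0.092, 0.996, 0.0], [0.001, 0.0, -1.0]]
ft_force: [0.6, -0.3, -0.5]
grip_width: -0.0003
gripper_force: 0.0
shift [ 2.000e-03 -3.000e-04  3.805e-01] turn [ 0.0001 -0.0002 -0.0001] pos [ 0.4214 -0.038   0.2583] F [ 0.6 -0.3 -0.5] w -0.0003 t 6.5
```

```bash
python3 -m handwheel '[[[0.002,0,0.08],[0,0,0]],[[0.002,0,0.17],[0,0,0]],[[0.002,0,0.25],[0,0,0]],[[0.002,0,0.31],[0,0,0]],[[0.002,0,0.35],[0,0,0]],[[0.002,0,0.37],[0,0,0]],[[0.002,0,0.38],[0,0,0]],[[0.002,0,0.38],[0,0,0]]]'
python3 - <<'E'
from rig import *
import cv2
p,d=get_image("side");cv2.imwrite("pics/side2.png",cv2.resize(p[140:300,240:460],None,fx=3.5,fy=3.5)[:,:,::-1])
E
```

```text
time_s: 7.3
position: [0.4201, -0.0377, 0.0681]
tool_rot: [[-0.996, 0.092, -0.001], [0.092, 0.996, 0.001], [0.001, 0.0, -1.0]]
ft_force: [-0.2, 0.3, -0.2]
grip_width: -0.0001
gripper_force: 0.0
```

View pics/side2.png

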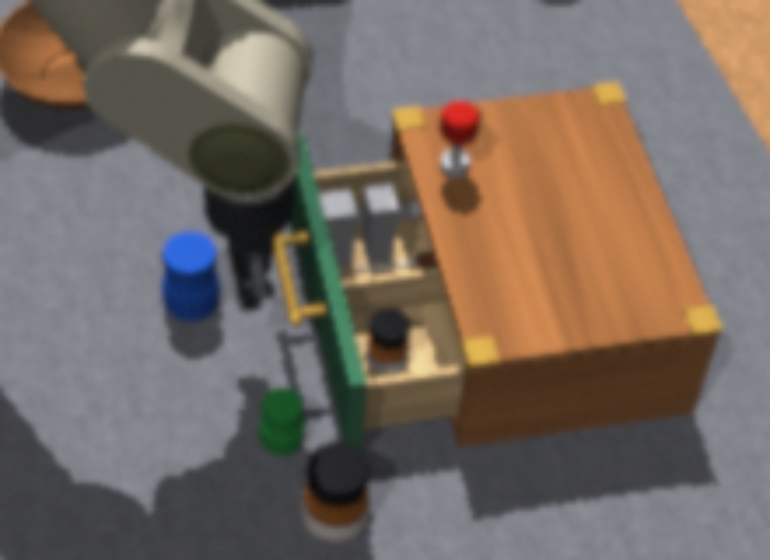

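The knob is up at crop (460,122) with its stem showing. The shut fingers are at (255,290), in front of the handle bar (290,280) and clear of the blue (190,275) and green (282,420) jars. I'll push slowly.

```bash
python3 -m handwheel '[[[-0.006,0,0],[0,0,0]],[[-0.013,0,0],[0,0,0]],[[-0.018,0,0],[0,0,0]],[[-0.022,0,0],[0,0,0]],[[-0.026,0,0],[0,0,0]],[[-0.03,0,0],[0,0,0]],[[-0.035,0,0],[0,0,0]],[[-0.041,0,0],[0,0,0]],[[-0.047,0,0],[0,0,0]],[[-0.053,0,0],[0,0,0]]]'
python3 -m handwheel '[[[-0.007,0,0],[0,0,0]],[[-0.014,0,0],[0,0,0]],[[-0.021,0,0],[0,0,0]],[[-0.028,0,0],[0,0,0]],[[-0.035,0,0],[0,0,0]],[[-0.042,0,0],[0,0,0]],[[-0.049,0,0],[0,0,0]],[[-0.056,0,0],[0,0,0]],[[-0.063,0,0],[0,0,0]],[[-0.068,0,0],[0,0,0]]]'
```

```text
time_s: 8.35
position: [0.4461, -0.0404, 0.0688]
tool_rot: [[-0.996, 0.092, -0.0], [0.092, 0.996, 0.0], [0.0, 0.0, -1.0]]
ft_force: [-0.7, -0.3, 0.4]
grip_width: 0.0004
gripper_force: 0.7
time_s: 9.35
position: [0.4803, -0.0436, 0.0688]
tool_rot: [[-0.996, 0.092, 0.0], [0.092, 0.996, 0.0], [-0.0, 0.0, -1.0]]
ft_force: [-1.1, 0.7, 0.8]
grip_width: 0.0
gripper_force: 0.7
```

```bash
python3 -m handwheel '[[[-0.007,0,0],[0,0,0]],[[-0.014,0,0],[0,0,0]],[[-0.021,0,0],[0,0,0]],[[-0.027,0,0],[0,0,0]],[[-0.032,0,0],[0,0,0]],[[-0.037,0,0],[0,0,0]],[[-0.041,0,0],[0,0,0]],[[-0.045,0,0],[0,0,0]],[[-0.049,0,0],[0,0,0]],[[-0.053,0,0],[0,0,0]]]'
python3 go.py 0.5223 -0.048 0.068
```

```text
time_s: 10.35
position: [0.5064, -0.046, 0.0688]
tool_rot: [[-0.996, 0.092, -0.0], [0.092, 0.996, 0.0], [0.0, 0.0, -1.0]]
ft_force: [-1.3, 1.9, 0.1]
grip_width: -0.0001
gripper_force: 0.6
shift [-0.0319 -0.001   0.0016] turn [ 0.     -0.     -0.0001] pos [ 0.5064 -0.046   0.0688] F [-1.3  1.9  0.1] w -0.0001 t 10.35
```

```bash
python3 -m handwheel '[[[-0.003,0,0],[0,0,0]],[[-0.006,0,0],[0,0,0]],[[-0.009,0,0],[0,0,0]],[[-0.012,0,0],[0,0,0]],[[-0.015,0,0],[0,0,0]],[[-0.018,0,0],[0,0,0]],[[-0.021,0,0],[0,0,0]],[[-0.024,0,0],[0,0,0]]]'
python3 - <<'E'
from rig import *
import cv2
p,d=get_image("side");cv2.imwrite("pics/side3.png",cv2.resize(p[140:300,240:460],None,fx=3.5,fy=3.5)[:,:,::-1])
E
```

```text
time_s: 11.15
position: [0.5154, -0.0467, 0.0687]
tool_rot: [[-0.996, 0.092, -0.007], [0.092, 0.996, 0.001], [0.007, 0.0, -1.0]]
ft_force: [-15.0, -0.4, 9.1]
grip_width: 0.0003
gripper_force: 7.7
```

View pics/side3.png

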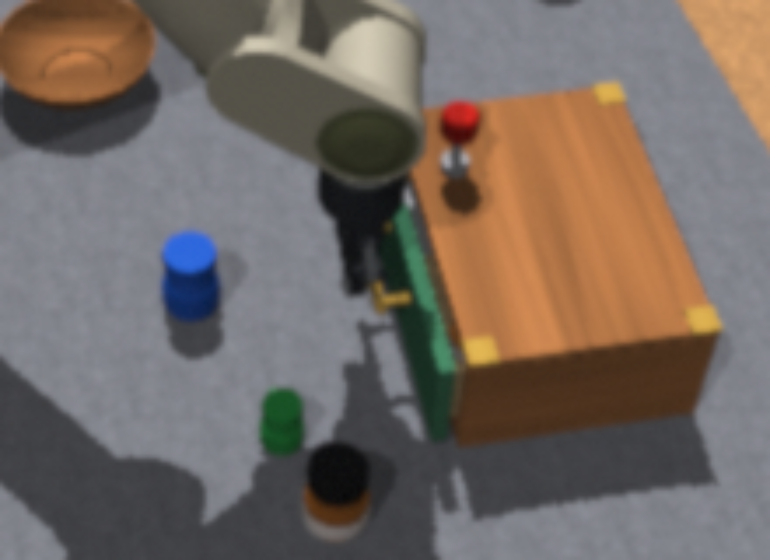

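The drawer is nearly shut: the board at crop (425,330) is a few mm from the case, and the detent shows about 15 N. I'll keep pushing in small steps.

```bash
python3 -m handwheel '[[[-0.002,0,0],[0,0,0]],[[-0.004,0,0],[0,0,0]],[[-0.006,0,0],[0,0,0]],[[-0.008,0,0],[0,0,0]],[[-0.01,0,0],[0,0,0]]]'
```

```text
time_s: 11.7
position: [0.5222, -0.0474, 0.0688]
tool_rot: [[-0.996, 0.092, -0.003], [0.092, 0.996, 0.0], [0.003, 0.0, -1.0]]
ft_force: [-3.6, 1.2, 1.6]
grip_width: 0.0003
gripper_force: 2.2
```

```bash
python3 -m handwheel '[[[-0.002,0,0],[0,0,0]],[[-0.004,0,0],[0,0,0]],[[-0.006,0,0],[0,0,0]],[[-0.008,0,0],[0,0,0]],[[-0.01,0,0],[0,0,0]]]'
```

```text
time_s: 12.2
position: [0.5254, -0.0477, 0.0686]
tool_rot: [[-0.996, 0.092, -0.007], [0.092, 0.996, 0.001], [0.007, 0.0, -1.0]]
ft_force: [-19.7, -1.1, 12.5]
grip_width: 0.0002
gripper_force: 9.6
```

```bash
python3 -m handwheel '[[[0.02,0,0],[0,0,0]],[[0.06,0,0],[0,0,0]],[[0.06,0,0],[0,0,0]],[[0.06,0,-0.08],[0,0,0]],[[0.06,0,-0.17],[0,0,0]],[[0.06,0,-0.26],[0,0,0]],[[0.06,0,-0.32],[0,0,0]],[[0.06,0,-0.36],[0,0,0]],[[0.06,0,-0.38],[0,0,0]],[[0.06,0,-0.38],[0,0,0]]]'
python3 - <<'E'
from h import *
from rig import *
c=camera_params("top");p,d=get_image("top");c.update(p=p,d=d)
np.savez("/tmp/top2.npz",**c)
cv2.imwrite("pics/top4.png",cv2.resize(p[80:240,260:400],None,fx=3.6,fy=3.6,interpolation=cv2.INTER_CUBIC)[:,:,::-1])
p,d=get_image("side");cv2.imwrite("pics/side4.png",cv2.resize(p[140:300,240:460],None,fx=3.5,fy=3.5)[:,:,::-1])
E
python3 go.py 0.63 0.0275 0.26
```

```text
time_s: 13.2
position: [0.4991, -0.0455, 0.2597]
tool_rot: [[-0.996, 0.092, 0.003], [0.092, 0.996, -0.001], [-0.003, -0.001, -1.0]]
ft_force: [-0.1, 0.7, 0.6]
grip_width: 0.0003
gripper_force: 0.0
shift [-0.2488  0.1692 -0.0047] turn [ 0.0001 -0.0004 -0.0001] pos [ 0.4983 -0.0453  0.2578] F [-0.6 -1.  -0.2] w 0.0001 t 13.3
```

View pics/side4.png

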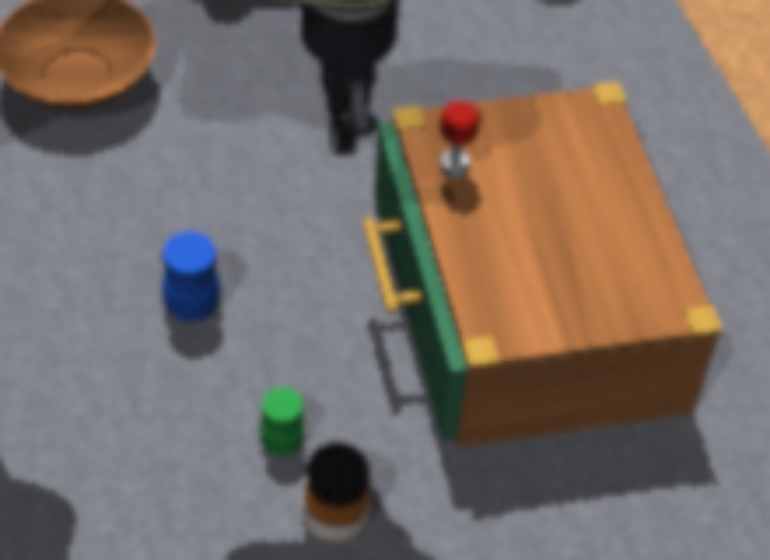

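The green board at (425,270) now sits flush against the case, so the drawer is home, and the knob at (460,122) is still up. Next I'll go over the knob with the fingers shut and press it down.

```bash
python3 -m handwheel '[[[-0.08,0.054,0],[0,0,0]],[[-0.15,0.102,0],[0,0,0]],[[-0.21,0.143,0],[0,0,0]],[[-0.24,0.163,0],[0,0,0]],[[-0.249,0.169,0],[0,0,0]],[[-0.249,0.169,0.04],[0,0,0]],[[-0.249,0.169,0.08],[0,0,0]],[[-0.249,0.169,0.105],[0,0,0]],[[-0.249,0.169,0.105],[0,0,0]]]'
python3 go.py 0.63 0.0275 0.172
```

```text
time_s: 14.2
position: [0.629, 0.0271, 0.2043]
tool_rot: [[-0.996, 0.093, -0.004], [0.093, 0.996, 0.001], [0.004, 0.0, -1.0]]
ft_force: [0.5, -0.2, -0.3]
grip_width: 0.0
gripper_force: 0.0
shift [-0.0022  0.001   0.0646] turn [ 0.     -0.0014 -0.0002] pos [0.629  0.0271 0.2043] F [ 0.5 -0.2 -0.3] w 0.0 t 14.2
```

```bash
python3 -m handwheel '[[[-0.002,0,0.007],[0,0,0]],[[-0.002,0,0.014],[0,0,0]],[[-0.002,0,0.021],[0,0,0]],[[-0.002,0,0.028],[0,0,0]],[[-0.002,0,0.035],[0,0,0]],[[-0.002,0,0.042],[0,0,0]],[[-0.002,0,0.049],[0,0,0]],[[-0.002,0,0.056],[0,0,0]],[[-0.002,0,0.063],[0,0,0]],[[-0.002,0,0.066],[0,0,0]]]'
```

```text
time_s: 15.2
position: [0.631, 0.0274, 0.1727]
tool_rot: [[-0.996, 0.092, -0.001], [0.092, 0.996, 0.0], [0.001, 0.0, -1.0]]
ft_force: [0.2, -0.2, 1.4]
grip_width: 0.0001
gripper_force: 0.6
```

```bash
python3 -m handwheel '[[[0,0,0.002],[0,0,0]],[[0,0,0.004],[0,0,0]],[[0,0,0.006],[0,0,0]],[[0,0,0.008],[0,0,0]],[[0,0,0.009],[0,0,0]],[[0,0,0.009],[0,0,0]]]'
```

```text
time_s: 15.8
position: [0.6313, 0.0273, 0.1719]
tool_rot: [[-0.996, 0.092, 0.003], [0.092, 0.996, -0.001], [-0.003, -0.0, -1.0]]
ft_force: [-6.8, -0.1, 19.4]
grip_width: -0.0002
gripper_force: 9.4
```

The knob is at its lower stop, at 0.172 m with 19 N. I'll retreat and verify.

```bash
python3 -m handwheel '[[[0,0,-0.03],[0,0,0]],[[0,0,-0.1],[0,0,0]],[[0,0,-0.18],[0,0,0]],[[0,0,-0.22],[0,0,0]],[[0,0,-0.22],[0,0,0]],[[0,0,-0.22],[0,0,0]],[[0,0,-0.22],[0,0,0]]]'
python3 - <<'E'
from h import *
from rig import *
c=camera_params("wrist");p,d=get_image("wrist");c.update(p=p,d=d)
cv2.imwrite("pics/wrist5.png",p[:,:,::-1])
W=cloud(c);hsv=cv2.cvtColor(p,cv2.COLOR_RGB2HSV);H,S,V=[hsv[...,i].astype(int) for i in range(3)]
red=((H<4)|(H>175))&(S>190)&(V>90)&(d>0)
for a,ce,b,m in comps(red,100): print("red",ce,np.median(W[m],0).round(4))
a=np.radians(-5.28);X=np.array([np.cos(a),np.sin(a)]);O=np.array([.583,-.038])
g=(H>60)&(H<95)&(S>80)&(d>0)&(abs(W[...,2]-.115)<.004)
print("board x",np.percentile((W[g][:,:2]-O)@X,[2,50,98]).round(4))
p,d=get_image("side");cv2.imwrite("pics/side5.png",p[:,:,::-1])
E
```

```text
time_s: 16.5
position: [0.6306, 0.0274, 0.2771]
tool_rot: [[-0.996, 0.092, -0.003], [0.092, 0.996, 0.0], [0.003, 0.0, -1.0]]
ft_force: [0.0, -0.6, 0.2]
grip_width: -0.0003
gripper_force: 0.0
red [313.8 200.7] [0.6298 0.0258 0.1719]
red [605.5 332.3] [0.8782 0.3776 0.0296]
board x [-0.0124 -0.0057  0.0017]
```

View pics/side5.png

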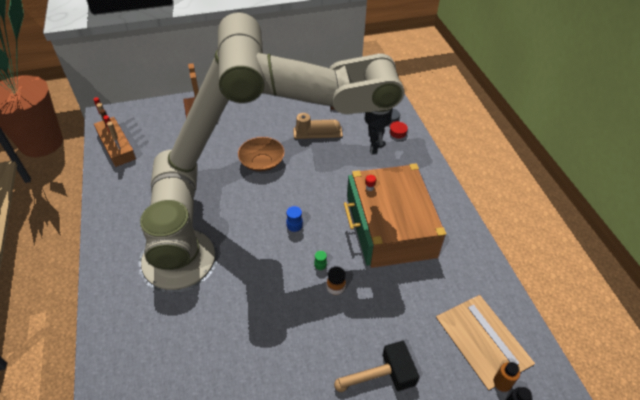

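View pics/wrist5.png

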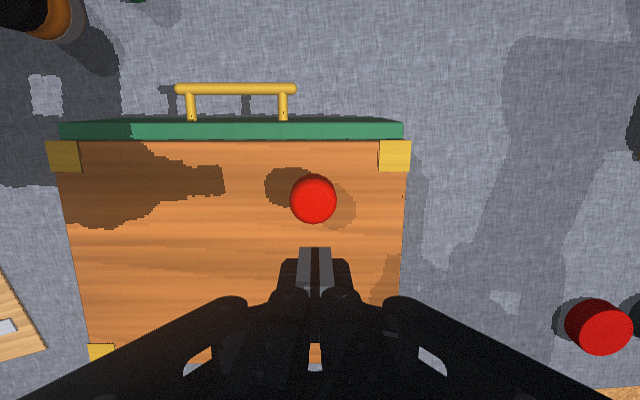

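The wrist view shows the board flush (230,130) and the knob down (313,200), with its top at 0.172 m. The side view shows the bowl, mallet, last and other jars where they were. I'm handing the job in.

```bash
python3 -c "from rig import *; print(close_job())"
```

```text
the job is handed in; nothing more can be done
None
```

The job is handed in at about 17 s: the knob was pulled fully up, the drawer pushed home past its detent, and the knob pressed fully down again (top measured at 0.172 m); the bowl, mallet and last look unmoved, but the jar could not be seen once the drawer was shut.

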